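# Refit and lock the filter cover of a suction unit

### The arm

A 7-joint arm with a two-finger parallel gripper is mounted at the origin on a cart in front of the work surface, level with it; the furniture and walls round the work are solid. World frame = base frame: x ahead of the robot, y to its left, z up, the work surface at z = 0. Lengths are in m, angles in rad, forces in N, time in s.
With the tool pointing down it reaches from about 0.4 to 0.875 m from the base axis. Payload 19.3 kg.
Tool frame: the origin (TCP) lies between the finger pads; the fingertips stand bot.tcp_to_tips ahead of it and the grasp point (between the pads) is the TCP (bot.tcp_to_tips is the distance from the TCP to the fingertips, in m); z points along the fingers, y is the line along which they close (so a half turn about z gives the same grasp; the last joint's range is limited). The gripper opens to 85 mm and grips with 20 to 120 N. Pads are 22 mm wide; open, the fingers measure 114 mm over their backs; the gripper's body (76 mm by 85 mm) begins 54 mm behind the grasp point. The pads swing forward as they close: fully open they stand 13 mm farther back than shut.
Start: joints at [-1.208, 0.521, -0.036, 1.599, 0.021, 1.021, -0.113], TCP at [0.262, 0.567, 0.25] pointing down, gripper open.
Joint ranges: [-2.91, 2.91], [-0.3, 2.13], [-1.5, 1.42], [0.17, 2.43], [-1.26, 4.41], [0.16, 1.93], [-2.52, 2.52]. Speed limits (rad/s): [1.89, 1.89, 2.39, 2.39, 3.01, 3.01, 3.01].

### API

Orientations are given as [roll, pitch, yaw] about the fixed x, y, z axes, in that order (R = Rz(yaw) Ry(pitch) Rx(roll)).
In Python, from workcell import telemetry, grab_frame, bot gives the robot as it stands. The module is installed in compiled form; this text tells all that it offers.
- The arm moves only by the shell command python3 -m crank 'ROWS' [FORCE]. ROWS is text: rows parted by semicolons, each of 7 numbers parted by spaces: the finger opening in m, from 0 to 0.0854, then the shift along the tool's x, y, z in m, then the turn, a rotation vector about the tool's x, y, z in degrees. A call has exactly 8 rows; each row shifts and turns the commanded pose from where the row before left it, along the tool's axes as they then stand; what a row does not reach is not made up. A row lasts 1/12 s, in which the tool goes at most 41.7 mm and 7.16 degrees, less where a joint would pass 70% of its speed; a pose out of reach is approached as far as the arm can. A call with a gripper value outside its range is refused whole. The fingers move at their own pace and stop on an object; FORCE is the grip in N (left out, the last holds). Time passes only in rows, so rows that do not move let the fingers close, or fill a call up. It gives the time, the measured TCP pose, the force, the opening and the grip force at its end, in the units of the state.
- telemetry.observe(): the state, without advancing time (a new reading comes with each control period).
- grab_frame(name): name is "side" or "top"; returns a dict with "pixels" (400x640x3 uint8, red, green, blue), "depth" (400x640 float32, m along the optical axis (not along the pixel's ray), 0 where there is no reading), "vertical_fov" (degrees; the focal length in pixels is half the picture's height over the tangent of half this angle, whatever the lens; pixels are square), "cx", "cy" (the principal point, pixels), "R" (3x3) and "t" (3): a world point X has camera coordinates R X + t. Camera axes: x right, y down, z forward; pixel columns grow to the right and rows downward; lengths in m; the calibration is good to about 2 mm. A picture is of the moment at which its call begins.
- bot.job_done(): hands the job in; it is judged then, once.
The state is a dict: "clock": time; "qpos": joint angles; "qd": joint speeds; "joint_efforts": joint torques, N m; "position": TCP position; "tool_rot": TCP orientation; "force": force on the tool from outside, world axes, zero at the start; "moment": the same for the moment, N m; "grip_width": finger opening in m; "finger_force": force on a finger pad.
Only numpy, scipy, OpenCV 4.12 (cv2) and the standard library are available. Lean on these libraries where they do the work, as an engineer would, in place of code of your own. Each camera call takes 0.05 s, during which the arm holds its last target. There are 200 camera calls.

### The job

The filter of the small suction unit has just been changed and its loose cover plate still lies on the worktop. Put the cover back over the filter bay: both of its holes down over the two locating pins, lying flush on the sloping top, then turn the latch all the way over the cover's upper edge to lock it. Leave the pump bottle, the wipes box and the marker where they stand.

Things in the scene. Friction and masses are not known exactly. Their poses are not given: they have to be found in the camera images.
- suction_unit: Fixed white wedge-shaped console, 152 (x) x 180 (y) mm on top, turned with its low front (52 mm high) to the robot's left, sloping up at 28 degrees to the rear (123 mm). On top: an open filter bay, two pins, a latch and, at its right end, a round gauge and a rocker switch (8 mm proud). Origin on the worktop below the middle of the cover's seat; x level to its high rear, y to its left, z up.
- seat (a point): Middle of the cover's seat, on the sloping surface, 80 mm above the worktop; x up the slope, y to the unit's left, z square out of the slope (28 degrees from vertical). The open bay spans x -20 to 34, y -42 to 42 mm. Two steel pins, 8 mm thick, 12 mm tall, tapered over the top 4 mm, stand square to the slope at x = -30, y = +47 and -47 mm.
- cover: Loose grey plate 84 (x) x 116 (y) x 6 mm, 0.14 kg, lying grip up. Origin: centre of its underside, z out of its top. Grip rib along x on the middle line, from x = -34 to 18, 13 wide, 26 mm above the plate (top 32 mm over the underside). Two 11 mm holes at x = -30, y = +47 and -47 mm take the pins. Seated, its frame equals the seat's: edge with holes lowest, plain edge x = +42 mm under the latch.
- latch (a joint): Turn latch above the seat, about the seat's z axis. 0 = open, tongue to the unit's left (+y of the seat); grows counterclockwise seen from above to its stop at 1.57 = locked, tongue down the slope (-x), 11 mm over the cover's upper edge and 2.5 mm above its face. It stays where it is left (0.04 N m to turn); up to 0.3 it is clear of the cover.
- latch_grip (a point): Centre of the top of the latch's black thumb grip, on the turning axis, at x = 63, y = 0, z = 36.5 mm of the seat's frame. The grip is an upright bar 36 mm long (along the tongue), 10 mm wide, free on both sides from z = 13 to 36.5 mm above the slope; below it the tongue is 14 mm wide and reaches 32 mm from the axis. y points along the tongue and turns with it, z along the axis.
- gel_pump: Green-white gel pump bottle, 73 x 66 x 198 mm, standing behind the work; bystander. Origin under its centre.
- wipes_box: White and blue wipes box, 106 x 69 x 92 mm, standing behind the work on the right; bystander. Origin under its centre.
- marker: Skin marker, 126 x 12 x 14 mm, lying near the front edge on the left; bystander. Origin under its centre.

How it is judged:
On the way, in this order (a step that is already met when the one before it is completed fails the run):
1. the cover is seated flush over both pins while the latch is still clear of it (distance between cover and seat below 0.005 m and z of cover in the frame of seat below 0.003 m and angle between the z axis of cover and the z axis of seat, either way round below 0.05 rad and angle between the x axis of cover and the x axis of seat, either way round below 0.08 rad and value of joint latch below 0.7 rad), for 0.2 s.
2. the latch is turned over the seated cover (distance between cover and seat below 0.005 m and z of cover in the frame of seat below 0.003 m and angle between the z axis of cover and the z axis of seat, either way round below 0.05 rad and angle between the x axis of cover and the x axis of seat, either way round below 0.08 rad and value of joint latch above 1.35 rad), for 0.2 s.
At the end, for the whole second after the job is handed in: The cover lies at rest on its seat over both pins: its origin within 5 mm of the seat's centre, its underside less than 3 mm above the sloping surface, parallel to it within 0.05 rad and turned less than 0.08 rad from square; the latch stands beyond 1.35 rad, its tongue over the cover's upper edge (all of step 2 and linear speed of cover below 0.02 m/s); the robot touches nothing.
It fails at once if the pump bottle is moved more than 30 mm (distance of gel_pump from where it was at the start of the episode above 0.03 m).
It fails at once if the wipes box is moved more than 30 mm (distance of wipes_box from where it was at the start of the episode above 0.03 m).
It fails at once if the marker is moved more than 30 mm (distance of marker from where it was at the start of the episode above 0.03 m).
It also fails if it takes over 50 s, if anything falls off the work surface, if the arm or the gripper's body presses on something with over 40 N, if the wrist force passes 120 N, or if a joint passes its speed limit or range.

## Working session

There is one attempt and no reset: what is moved stays moved. The work goes in short steps, Python scripts to look and compute and a shell command to move; the robot and the scene stay as the last step left them, time stands still between calls to the robot, and variables do not carry over. Pictures are saved under pics/ and viewed, at most 10 in all, crops included, and the job is handed in when it is done.

```bash
mkdir -p pics
cat > h.py <<'E'
import numpy as np, cv2
from workcell import telemetry, grab_frame, bot
from scipy.spatial.transform import Rotation as Ro
def cloud(f):
    h,w=f["depth"].shape; fl=h/2/np.tan(np.radians(f["vertical_fov"])/2)
    v,u=np.mgrid[:h,:w]; d=f["depth"]
    P=np.stack([(u-f["cx"])/fl*d,(v-f["cy"])/fl*d,d],-1)
    return (P-f["t"])@f["R"]
def ray(f,u,v,z):
    fl=200/np.tan(np.radians(f["vertical_fov"])/2)
    c=-f["R"].T@f["t"]; d=f["R"].T@np.array([(u-f["cx"])/fl,(v-f["cy"])/fl,1]); return c+d*(z-c[2])/d[2]
E
python3 - <<'E'
from h import *
for n in("top","side"):
    f=grab_frame(n); np.savez(n+".npz",**f); cv2.imwrite(f"pics/{n}0.png",f["pixels"][...,::-1])
    print(n,f["vertical_fov"],f["cx"],f["cy"],-f["R"].T@f["t"],(f["depth"]>0).mean())
    print(f["R"])
s=telemetry.observe(); print(s, bot.tcp_to_tips)
E
```

```text
top 44.81690094641233 319.2572071226875 197.76166346428494 [0.4040217  0.07307166 1.11567768] 0.99590234375
[[ 0.02819492 -0.99958066 -0.00659981]
 [-0.98625008 -0.02674215 -0.16308171]
 [ 0.16283683  0.01110714 -0.98659049]]
side 51.063790620042035 324.03959232827356 196.91655127662335 [ 0.21829318 -0.74181244  0.74334594] 0.99615234375
[[ 0.91554417 -0.4018603  -0.0169463 ]
 [-0.2502896  -0.53623272 -0.80610768]
 [ 0.31485551  0.74226867 -0.59152619]]
{'clock': 0.1, 'qpos': array([-1.20820182,  0.52193443, -0.03632278,  1.59990531,  0.02119214,
        1.02111178, -0.11282206]), 'qd': array([ 4.32162368e-04,  5.16797799e-04, -7.16222450e-05, -3.44812719e-03,
       -5.10050114e-05,  5.42843246e-04, -3.19910939e-05]), 'joint_efforts': array([ 3.17274571e-03, -9.28487778e+01,  1.98338024e+00, -3.70528686e+01,
        1.79354410e-02,  5.33944694e-03,  2.61062041e-05]), 'position': array([0.2620491 , 0.56712117, 0.24981214]), 'tool_rot': array([-3.14062046e+00,  6.29920229e-05,  2.70875617e+00]), 'force': array([-0.54058701,  0.45858453, -0.57509773]), 'moment': array([ 0.02031678, -0.00033904, -0.0176315 ]), 'finger_force': 0.0, 'grip_width': 0.08531455227157084} 0.019
```

View pics/top0.png

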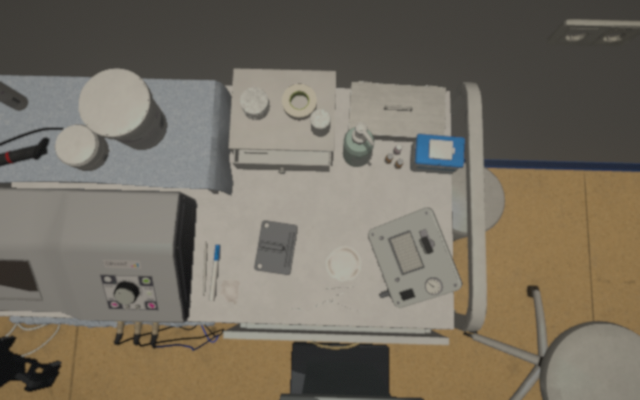

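View pics/side0.png

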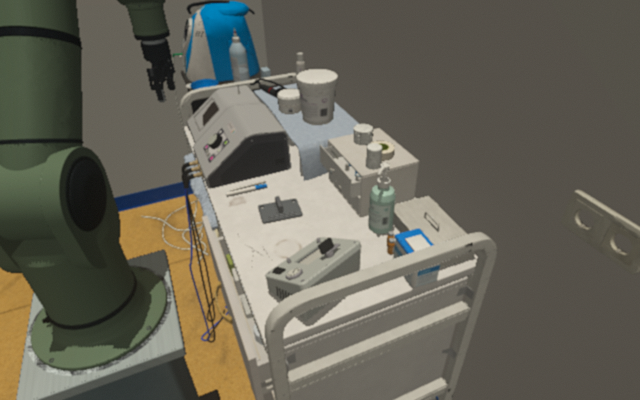

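Top view: cover at about (276,247), unit at (415,255) with bay (407,252) and latch grip (427,243); marker (214,270), pump (357,145), wipes (439,152). The side view shows cover at (280,210) and the unit at (315,270). Next I'll measure with depth and enlarge both crops.

Run:
```python
from h import *
f=dict(np.load("top.npz")); g=dict(np.load("side.npz"))
im=f["pixels"][...,::-1]
a=cv2.resize(im[200:310,240:310],None,fx=5,fy=5,interpolation=cv2.INTER_CUBIC)
b=cv2.resize(im[200:310,365:465],None,fx=5,fy=5,interpolation=cv2.INTER_CUBIC)[:, :450]
cv2.imwrite("pics/crop1.png",np.hstack([a,b])[:, :800])
P=cloud(f)
def reg(P,x0,x1,y0,y1,z0,z1): return (P[...,0]>x0)&(P[...,0]<x1)&(P[...,1]>y0)&(P[...,1]<y1)&(P[...,2]>z0)&(P[...,2]<z1)
for nm,u,v in(("cov",276,247),("unit",415,255),("latch",427,243),("table",330,220)): print(nm,P[v,u])
# slope plane: sloped points
for nm,F in(("top",f),("side",g)):
    Q=cloud(F); c=P[255,415]
    m=reg(Q,c[0]-.15,c[0]+.15,c[1]-.13,c[1]+.13,.045,.14); X=Q[m]
    rng=np.random.default_rng(0);best=None
    for i in range(400):
        p=X[rng.choice(len(X),3,False)];n=np.cross(p[1]-p[0],p[2]-p[0]);n/=np.linalg.norm(n)+1e-12;n*=np.sign(n[2])
        k=abs((X-p[0])@n)<.002
        if n[2]<.95 and n[2]>.8 and (best is None or k.sum()>best.sum()):best=k
    for _ in range(3):
        q=X[best];o=q.mean(0);n=np.linalg.svd(q-o,full_matrices=False)[2][2];n*=np.sign(n[2]);best=abs((X-o)@n)<.002
    print(nm,"plane",o,n,"tilt",np.degrees(np.arccos(n[2])),"x dir yaw",np.degrees(np.arctan2(-n[1],-n[0])),best.sum())
    mm=np.zeros(m.shape,np.uint8);idx=np.argwhere(m);mm[tuple(idx[best].T)]=255
    # slope frame
    ex=np.array([-n[0],-n[1],0]);ex/=np.linalg.norm(ex);ey=np.cross([0,0,1],ex);sx=np.cross(ey,n)
    L=np.stack([(X[best]-o)@sx,(X[best]-o)@ey],1)
    print(cv2.minAreaRect((L*1e3).astype(np.float32)), np.percentile(L*1e3,[.5,99.5],axis=0))
    # cover
    cc=P[247,290]; Q2=reg(Q,cc[0]-.12,cc[0]+.12,cc[1]-.09,cc[1]+.09,.003,.010); rgb=F["pixels"].astype(int)
    dark=(rgb.max(-1)<130)&reg(Q,cc[0]-.12,cc[0]+.12,cc[1]-.09,cc[1]+.11,-.003,.012)
    ct=max(cv2.findContours(dark.astype(np.uint8),0,1)[0],key=cv2.contourArea)
    W=np.array([ray(F,p[0][0],p[0][1],.006)[:2] for p in ct])*1e3
    print("cover",cv2.minAreaRect(W.astype(np.float32)),dark.sum())
    rb=reg(Q,cc[0]-.12,cc[0]+.12,cc[1]-.09,cc[1]+.11,.027,.04);R=Q[rb][:,:2]*1e3
    if len(R)>5: print("rib",cv2.minAreaRect(R.astype(np.float32)),len(R),Q[rb][:,2].mean())
```

```text
cov [0.46912632 0.17855255 0.03148959]
unit [ 0.45712264 -0.12023861  0.08753008]
latch [ 0.47874206 -0.13373268  0.14355014]
table [ 0.53694901  0.05929106 -0.00200859]
top plane [ 0.4506771  -0.11937461  0.09035721] [-0.16888502  0.43490783  0.88449592] tilt 27.810447201572778 x dir yaw -68.77762861645243 3297
((7.96038818359375, -27.837921142578125), (177.04148864746094, 240.01107788085938), 0.5259308815002441) [[ -79.65554001 -122.40189029]
 [  88.11506091   90.93013989]]
cover ((470.6324462890625, 181.12181091308594), (84.9551010131836, 115.23260498046875), 83.28379821777344) 1656
rib ((471.98284912109375, 190.11785888671875), (50.79054260253906, 12.717792510986328), 83.2746353149414) 131 0.03205045224275692
side plane [ 0.44356687 -0.13314526  0.09697221] [-0.17331907  0.43253382  0.88480224] tilt 27.772805783255258 x dir yaw -68.16370753280572 1494
((-2.7940750122070312, -9.611572265625), (224.42596435546875, 174.4621124267578), 89.32137298583984) [[ -88.80018117 -112.78439726]
 [  76.77765424  101.10020275]]
cover ((470.5422668457031, 187.57508850097656), (105.87360382080078, 113.4986801147461), 83.07927703857422) 668
rib ((472.02288818359375, 186.85830688476562), (53.05010223388672, 12.508380889892578), 81.65279388427734) 57 0.03330056763310813
```

View pics/crop1.png

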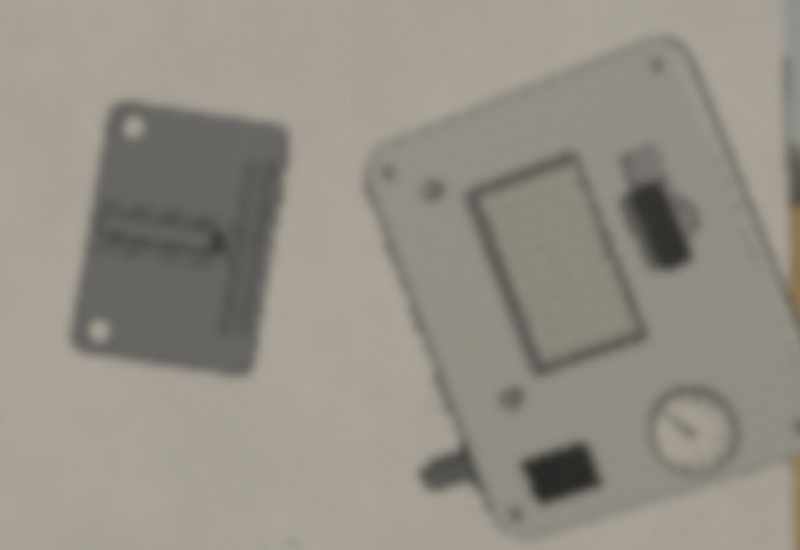

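The crop shows the cover's holes at its left edge (px 266.4,225.4 and 259.8,266), so its x axis runs along about -97° yaw. The pins are at px (381.4,237.6) and (397.2,279.6), and the latch bar is at (426.4,245) with its tongue up in the picture (open).

```bash
cat >> h.py <<'E'
def rayp(f,uv,p,n):
    fl=200/np.tan(np.radians(f["vertical_fov"])/2)
    c=-f["R"].T@f["t"]; d=f["R"].T@np.array([(uv[0]-f["cx"])/fl,(uv[1]-f["cy"])/fl,1]); return c+d*(((p-c)@n)/(d@n))
def proj(f,X):
    fl=200/np.tan(np.radians(f["vertical_fov"])/2); q=f["R"]@X+f["t"]; return q[:2]/q[2]*fl+np.array([f["cx"],f["cy"]])
def blob(f,u,v,r,sign,it=4):
    G=cv2.cvtColor(f["pixels"],cv2.COLOR_RGB2GRAY).astype(float)*sign
    for _ in range(it):
        i,j=int(round(v)),int(round(u)); w=G[i-r:i+r+1,j-r:j+r+1]; b=np.median(np.r_[w[0],w[-1],w[:,0],w[:,-1]])
        k=np.clip(w-b-4,0,None); yy,xx=np.mgrid[i-r:i+r+1,j-r:j+r+1]; u=(k*xx).sum()/k.sum(); v=(k*yy).sum()/k.sum()
    return np.array([u,v])
def seatR(yaw): return Ro.from_euler('ZY',[yaw,-28],degrees=True).as_matrix()
E
python3 - <<'E'
from h import *
f=dict(np.load("top.npz")); g=dict(np.load("side.npz"))
pl=blob(f,381.4,237.6,4,-1); pr=blob(f,397.2,279.6,4,-1); print("pins px",pl,pr)
hl=blob(f,266.4,225.4,4,1); hr=blob(f,259.8,266,4,1); print("holes px",hl,hr)
c=np.array([.457,-.12,.08]); yaw=-68.5
for _ in range(15):
    R=seatR(yaw); p=c+R[:,2]*.006
    A=rayp(f,pl,p,R[:,2]); B=rayp(f,pr,p,R[:,2]); d=A-B
    yaw=np.degrees(np.arctan2(d[1],d[0]))-90; c=(A+B)/2-R@[-.030,0,.006]; c[2]=.08
print("seat",c,yaw,"pin gap",np.linalg.norm(d), "hgt check",((A+B)/2-R@[-.030,0,.006])[2])
# bay contour
R=seatR(yaw)
G=cv2.cvtColor(f["pixels"],cv2.COLOR_RGB2GRAY)
for a in np.array([[472,195],[575,155],[643,333],[540,372]]):
    X=rayp(f,[365+(a[0]-350)/5,200+a[1]/5],c,R[:,2]); print("bay corner seat mm",R.T@(X-c)*1e3)
# black latch: bar depth points
for nm,F in(("top",f),("side",g)):
    Q=(cloud(F)-c)@R*1e3
    m=(abs(Q[...,0]-63)<25)&(abs(Q[...,1])<35)&(Q[...,2]>30)&(Q[...,2]<45)
    print(nm,"grip top",Q[m].mean(0),m.sum(), cv2.minAreaRect(Q[m][:,:2].astype(np.float32)))
    m=(abs(Q[...,0]+40)<8)&(abs(Q[...,1])<40);print("surface z",np.median(Q[m][:,2]))
    for y in(47,-47): print(nm,"pin proj",proj(F,c+R@[-.03,y/1e3,.006]))
a=ray(f,*hl,.003);b=ray(f,*hr,.003);d=a-b;cy=np.degrees(np.arctan2(d[1],d[0]))-90
print("cover",(a+b)/2+.03*np.array([np.cos(np.radians(cy)),np.sin(np.radians(cy)),0]),cy,np.linalg.norm(d))
cv2.imwrite("pics/s2.png",cv2.resize(g["pixels"][180:330,240:380,::-1],None,fx=4,fy=4,interpolation=cv2.INTER_CUBIC))
E
```

```text
pins px [381.25950783 237.63087248] [397.01223776 279.18006993]
holes px [266.15766423 224.52846715] [258.80948851 266.36100815]
seat [ 0.460146  -0.0952944  0.08     ] -68.69048449708299 pin gap 0.09364001922512061 hgt check 0.08000000000000021
bay corner seat mm [-1.59613751e+01  3.81295052e+01  2.28618091e-13]
bay corner seat mm [3.30109338e+01 3.85782760e+01 8.04276272e-14]
bay corner seat mm [ 3.24557117e+01 -4.00844641e+01  1.65456423e-13]
bay corner seat mm [-1.57805582e+01 -4.16937994e+01  1.18781324e-14]
top grip top [64.37417338  0.29533245 35.6550747 ] 92 ((63.830955505371094, 0.3917255401611328), (9.811683654785156, 35.254425048828125), 2.357530355453491)
surface z 0.47749867979076355
top pin proj [381.22965262 237.55212676]
top pin proj [397.04294688 279.26106789]
side grip top [68.81077292 -1.59915947 34.7783689 ] 68 ((67.13114166259766, -0.6612091064453125), (10.261459350585938, 35.59868621826172), 0.0779460221529007)
surface z -351.8571685561968
side pin proj [317.95434515 239.96375885]
side pin proj [288.1418208  260.22264188]
cover [0.47003774 0.18263399 0.003     ] -97.3162661762972 0.09670573869950566
```

View pics/s2.png

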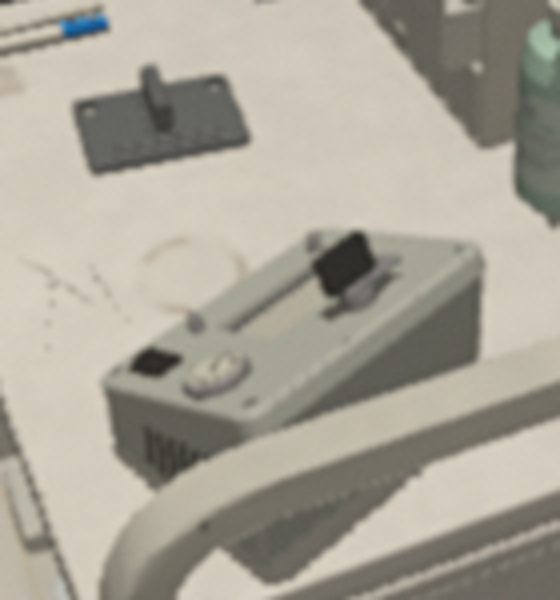

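The side crop shows the pins at px (319,240) and (289,260.5), within about 1 px of the projected top-view result, and the latch bar stands open. Before moving I'll check the transit height.

```bash
cat >> h.py <<'E'
def plan(p1,R1,p0=None,R0=None):
    "from current pose: tool-frame turn, then shift in the new tool frame (mm) and in the old one"
    s=telemetry.observe(); p0=s["position"] if p0 is None else p0; R0=Ro.from_euler('xyz',s["tool_rot"]).as_matrix() if R0 is None else R0
    t=Ro.from_matrix(R0.T@R1).as_rotvec(degrees=True)
    print("turn",t.round(2),"|",np.linalg.norm(t).round(1),"shift old",(R0.T@(np.array(p1)-p0)*1e3).round(1),"shift new",(R1.T@(np.array(p1)-p0)*1e3).round(1),"dist",(np.linalg.norm(p1-p0)*1e3).round(1))
def down(yaw): return Ro.from_euler('ZX',[yaw,180],degrees=True).as_matrix()
E
python3 - <<'E'
from h import *
for n in("top","side"):
    F=dict(np.load(n+".npz"));Q=cloud(F)
    a=np.array([.262,.567]);b=np.array([.471,.186]);d=b-a;L=np.linalg.norm(d);d/=L
    s=(Q[...,:2]-a)@d; w=abs((Q[...,:2]-a)@np.array([-d[1],d[0]]))
    for s0 in np.arange(0,L+.05,.05):
        m=(s>s0-.025)&(s<s0+.025)&(w<.09); print(n,round(s0,2),m.sum(),Q[m][:,2].max().round(3) if m.any() else None)
plan(np.array([.471,.186,.16]),down(83))
E
```

```text
top 0.0 1084 0.389
top 0.05 2535 0.396
top 0.1 1367 0.128
top 0.15 1698 0.149
top 0.2 2112 0.163
top 0.25 2750 0.166
top 0.3 1883 0.165
top 0.35 1731 0.01
top 0.4 1713 0.035
top 0.45 1704 0.037
side 0.0 1547 0.523
side 0.05 2369 0.52
side 0.1 702 0.129
side 0.15 737 0.149
side 0.2 1008 0.163
side 0.25 1807 0.167
side 0.3 775 0.165
side 0.35 602 0.016
side 0.4 563 0.036
side 0.45 734 0.037
turn [-5.00e-02  4.00e-02  7.22e+01] | 72.2 shift old [-349.5 -258.2   90.1] shift new [-352.8  253.8   89.8] dist 443.8
```

```bash
python3 -m crank '0.05 -30 -22 0 0 0 0' 2>&1 | tail -2; python3 -m crank '0.06 -0.03 -0.022 0 0 0 0;0.06 -0.03 -0.022 0 0 0 0;0.06 -0.03 -0.022 0 0 0 0;0.06 -0.03 -0.022 0 0 0 0;0.06 -0.03 -0.022 0 0 0 0;0.06 -0.03 -0.022 0 0 0 0;0.06 -0.03 -0.022 0 0 0 0;0.06 -0.03 -0.022 0 0 0 0'
python3 -m crank '0.06 -0.03 -0.022 0 0 0 0;0.06 -0.03 -0.022 0 0 0 0;0.06 -0.03 -0.022 0 0 0 0;0.06 -0.019 -0.016 0 0 0 0;0.06 0 0 0 0 0 6;0.06 0 0 0 0 0 6;0.06 0 0 0 0 0 6;0.06 0 0 0 0 0 6'
python3 -m crank '0.06 0 0 0.02 0 0 6;0.06 0 0 0.02 0 0 6;0.06 0 0 0.02 0 0 6;0.06 0 0 0 0 0 6;0.06 0 0 0 0 0 6;0.06 0 0 0 0 0 6;0.06 0 0 0 0 0 6;0.06 0 0 0 0 0 6'
python3 -c "
from h import *
plan(np.array([.471,.186,.10]),down(83)); print(telemetry.observe()['qpos'].round(2))"
```

```text
invalid input
clock: 0.77
position: [0.4066, 0.3052, 0.2502]
tool_rot: [-3.141, -0.0, 2.709]
force: [1.9, 0.8, 0.5]
grip_width: 0.0598
finger_force: 0.0
clock: 1.43
position: [0.4707, 0.1865, 0.2501]
tool_rot: [-3.141, -0.0, 2.284]
force: [0.2, 0.2, 0.4]
grip_width: 0.0602
finger_force: 0.0
clock: 2.1
position: [0.4706, 0.1867, 0.1901]
tool_rot: [-3.141, 0.0, 1.447]
force: [-0.3, -0.1, -0.0]
grip_width: 0.0601
finger_force: 0.0
turn [-0.02  0.02 -0.09] | 0.1 shift old [-0.6  0.5 90.1] shift new [-0.6  0.5 90.1] dist 90.1
[-0.76  0.44  0.35  1.98 -0.22  0.76 -0.41]
```

```bash
python3 -m crank '0.04 0 0 0.03 0 0 0;0.04 0 0 0.03 0 0 0;0.04 0 0 0.03 0 0 0;0.04 0 0 0.03 0 0 0;0.04 0 0 0.03 0 0 0;0.04 0 0 0.011 0 0 0;0.04 0 0 0 0 0 0;0.04 0 0 0 0 0 0' 60
python3 -m crank '0.0 0 0 0 0 0 0;0 0 0 0 0 0 0;0 0 0 0 0 0 0;0 0 0 0 0 0 0;0 0 0 0 0 0 0;0 0 0 0 0 0 0;0 0 0 0 0 0 0;0 0 0 0 0 0 0' 60
```

```text
clock: 2.77
position: [0.4709, 0.1865, 0.0298]
tool_rot: [-3.141, 0.0, 1.452]
force: [0.7, -0.0, 0.4]
grip_width: 0.04
finger_force: 0.0
clock: 3.43
position: [0.4715, 0.1872, 0.031]
tool_rot: [3.14, -0.002, 1.452]
force: [-2.3, -1.1, 15.0]
grip_width: 0.0118
finger_force: 59.4
```

```bash
python3 -m crank '0 0 0 -0.02 0 0 0;0 0 0 -0.03 0 0 0;0 0 0 -0.03 0 0 0;0 0 0 -0.03 0 0 0;0 0 0 -0.03 0 0 0;0 0 0 -0.03 0 0 0;0 0 0 0 0 0 0;0 0 0 0 0 0 0'
cat >> h.py <<'E'
C=np.array([.460,-.095,.08]); YAW=-68.7; S=seatR(YAW); FL=np.diag([-1.,1,-1])
def tgt(x,y,z): return C+S@np.array([x,y,z])/1e3   # seat mm -> world
def where():
    s=telemetry.observe(); R=Ro.from_euler('xyz',s["tool_rot"]).as_matrix()
    print("TCP in seat mm",(S.T@(s["position"]-C)*1e3).round(1),"tool rot err (tool axes deg)",Ro.from_matrix(R.T@S@FL).as_rotvec(degrees=True).round(2))
E
python3 - <<'E'
from h import *
s=telemetry.observe();print(s["position"],s["tool_rot"],s["force"],s["grip_width"],s["qpos"].round(2))
plan(tgt(-4,0,31+70),S@FL)
for n in("top","side"):
    f=grab_frame(n); np.savez(n+"1.npz",**f)
a=np.load("top1.npz")["pixels"];b=np.load("side1.npz")["pixels"]
cv2.imwrite("pics/l1.png",np.hstack([cv2.resize(a[150:350,200:330],(390,600)),cv2.resize(b[50:250,190:320],(390,600))])[...,::-1])
E
```

```text
clock: 4.1
position: [0.4713, 0.1873, 0.2013]
tool_rot: [3.139, -0.003, 1.453]
force: [-0.2, 0.3, -2.2]
grip_width: 0.0117
finger_force: 59.5
[0.47126062 0.18732916 0.20133696] [ 3.13868266e+00 -2.90588362e-03  1.45253955e+00] [-0.15423914  0.31024319 -2.22499385] 0.011663449650321794 [-0.78  0.42  0.37  1.97 -0.22  0.78 -0.4 ]
turn [ -6.66 -27.56 -27.56] | 39.5 shift old [-236.8   -1.9   33.3] shift new [-167.7 -113.   127.7] dist 239.2
```

View pics/l1.png

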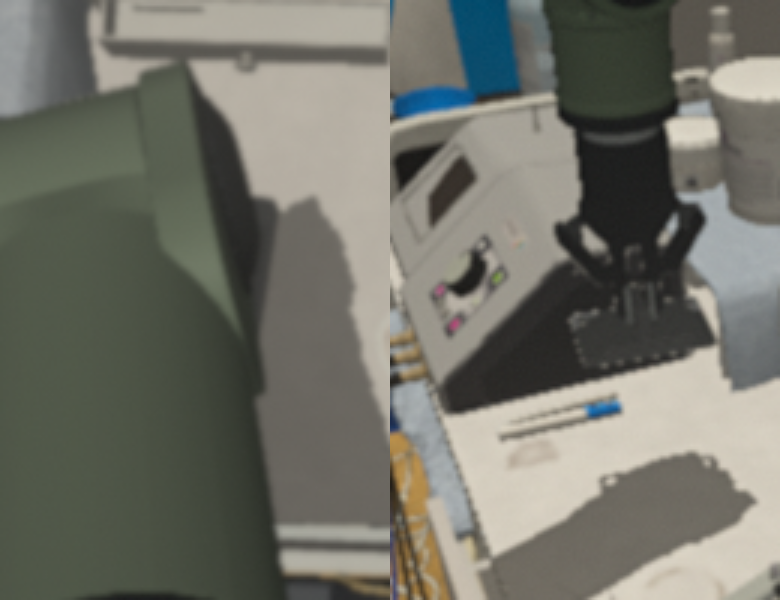

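The cover is held level in the gripper (side px about 295,160); the top view of it is blocked by the arm. I'll measure how it sits in the hand from side depth.

```bash
cat >> h.py <<'E'
def inhand(f):
    s=telemetry.observe(); R=Ro.from_euler('xyz',s["tool_rot"]).as_matrix()
    Q=(cloud(f)-s["position"])@R@FL*1e3     # cover-like axes, origin TCP
    m=(abs(Q[...,0])<60)&(abs(Q[...,1])<75)&(Q[...,2]<-14)&(Q[...,2]>-40)
    X=Q[m]; k=abs(X[:,2]-np.median(X[:,2]))<4
    for _ in range(4):
        A=np.c_[X[:,:2],np.ones(len(X))]; co=np.linalg.lstsq(A[k],X[k,2],rcond=None)[0]; k=abs(A@co-X[:,2])<1.5
    print("plate top: slope x,y",co[:2].round(4),"z",co[2].round(2),k.sum())
    r=cv2.minAreaRect(X[k][:,:2].astype(np.float32)); print(r); print(np.percentile(X[k],[0.5,99.5],axis=0).round(1)); return X[k]
E
python3 - <<'E'
from h import *
inhand(dict(np.load("side1.npz")))
E
python3 -m crank '0 -0.02 0 0 -1.11 -4.6 -4.6;0 -0.01 0 0 -1.11 -4.6 -4.6;0 -0.01 0 0 -1.11 -4.6 -4.6;0 -0.01 0 0 -1.11 -4.6 -4.6;0 -0.01 0 0 -1.11 -4.6 -4.6;0 -0.01 0 0 -1.11 -4.6 -4.6;0 0 0 0 0 0 0;0 0 0 0 0 0 0'
python3 - <<'E'
from h import *
where(); plan(tgt(-4,0,31+70),S@FL); print(telemetry.observe()["qpos"].round(2))
E
```

```text
plate top: slope x,y [ 0.0011 -0.0004] z -21.57 509
((7.893959045410156, -0.6542816162109375), (85.13025665283203, 115.45720672607422), 0.25821128487586975)
[[-33.5 -58.3 -23. ]
 [ 50.2  55.9 -20. ]]
clock: 4.87
position: [0.4733, 0.12, 0.2104]
tool_rot: [-3.135, 0.489, 1.945]
force: [0.5, -0.2, -2.3]
grip_width: 0.0118
finger_force: 59.4
TCP in seat mm [-111.4   90.5  206.9] tool rot err (tool axes deg) [-0.3   0.03  0.11]
turn [-0.3   0.03  0.11] | 0.3 shift old [-107.1  -90.1  106.4] shift new [-107.4  -90.5  105.9] dist 175.8
[-1.06  0.48  0.53  2.03  0.34  0.82 -0.45]
```

```bash
python3 -m crank '0 -0.016 -0.015 0.02 -0.3 0 0.1;0 -0.016 -0.015 0.02 0 0 0;0 -0.016 -0.015 0.02 0 0 0;0 -0.016 -0.015 0.02 0 0 0;0 -0.016 -0.015 0.02 0 0 0;0 -0.016 -0.0155 0.02 0 0 0;0 -0.009 0 0.01 0 0 0;0 0 0 0 0 0 0'
python3 - <<'E'
from h import *
where()
for n in("top","side"):
    f=grab_frame(n); np.savez(n+"2.npz",**f); inhand(f)
a=np.load("top2.npz")["pixels"];b=np.load("side2.npz")["pixels"]
cv2.imwrite("pics/l2.png",np.hstack([cv2.resize(a[200:320,360:460],(400,480)),cv2.resize(b[160:310,250:375],(400,480))])[...,::-1])
E
```

```text
clock: 5.53
position: [0.4451, -0.06, 0.1455]
tool_rot: [3.14, 0.49, 1.935]
force: [-1.6, -1.0, -1.1]
grip_width: 0.0119
finger_force: 59.3
TCP in seat mm [-2.8 -1.2 75.7] tool rot err (tool axes deg) [-0.11  0.06 -0.4 ]
plate top: slope x,y [ 0.0087 -0.0004] z -24.78 833
((11.427780151367188, -1.6800651550292969), (115.5085220336914, 76.60757446289062), 89.99329376220703)
[[-13.9 -58.9 -26.2]
 [ 49.   55.3 -23. ]]
plate top: slope x,y [ 0.0018 -0.0006] z -23.32 499
((9.534648895263672, -2.0563812255859375), (116.00758361816406, 85.36991119384766), 89.75276947021484)
[[-32.8 -59.6 -24.8]
 [ 51.3  55.6 -21.9]]
```

View pics/l2.png

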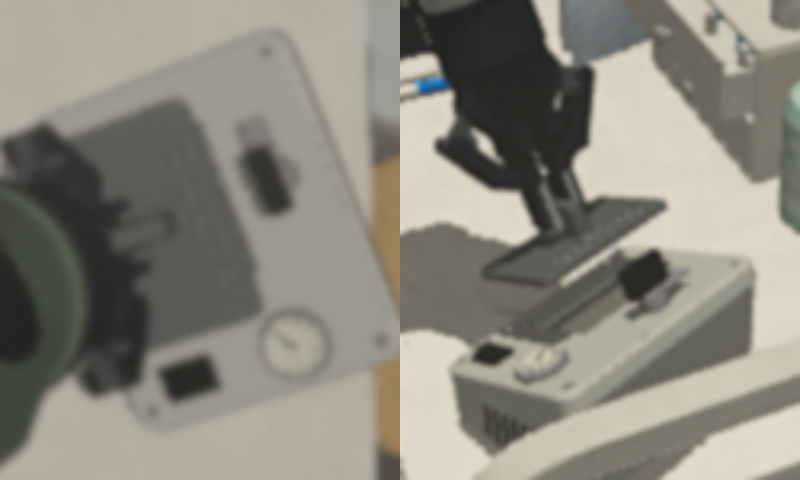

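The top view shows the cover hovering with its plain edge short of the latch; the side view shows it parallel, about 40 mm over the slope. Next I'll get the seat in each camera's own frame so that the calibration error cancels.

Run:
```python
from h import *
where()
g=dict(np.load("side.npz")); f=dict(np.load("top.npz"))
for nm,F,a,b in(("side",g,(319.2,240),(289,260.5)),("top",f,(381.3,237.6),(397.0,279.2))):
    for r in(3,4):
        pl=blob(F,*a,r,-1);pr=blob(F,*b,r,-1)
        p=C+S[:,2]*.006;A=rayp(F,pl,p,S[:,2]);B=rayp(F,pr,p,S[:,2])
        d=S.T@(A-B)*1e3
        print(nm,r,pl,pr,"seat offset from C, seat mm",(S.T@((A+B)/2-C)*1e3-[-30,0,6]).round(2),"gap",d.round(2))
for nm,F in(("top",f),("side",g)):
    Q=(cloud(F)-C)@S*1e3
    m=(abs(Q[...,0]-20)<70)&(abs(abs(Q[...,1])-58)<8)&(abs(Q[...,2])<6)
    print(nm,"slope z",np.median(Q[m][:,2]).round(2),m.sum())
for nm in("top2","side2"):
    F=dict(np.load(nm+".npz")); inhand(F)
```

```text
TCP in seat mm [-4.4  0.5 77.2] tool rot err (tool axes deg) [ 0.04  0.04 -0.23]
side 3 [322.02375 245.72375] [288.45633456 260.69618696] seat offset from C, seat mm [ 22.72 -11.71  -0.  ] gap [37.59 73.77  0.  ]
side 4 [323.24401914 245.72129187] [288.46538025 260.70601589] seat offset from C, seat mm [ 24.67 -11.43  -0.  ] gap [41.35 74.38  0.  ]
top 3 [381.2991453  237.64102564] [396.98986486 279.2027027 ] seat offset from C, seat mm [ 0.35 -0.01  0.  ] gap [ 0.12 93.6   0.  ]
top 4 [381.25950783 237.63087248] [397.01223776 279.18006993] seat offset from C, seat mm [0.34 0.03 0.  ] gap [-2.000e-02  9.363e+01  0.000e+00]
top slope z 0.2 987
side slope z 1.33 280
plate top: slope x,y [ 0.0088 -0.0016] z -25.36 833
((12.100589752197266, -2.376567840576172), (115.50826263427734, 76.60733795166016), 89.90840148925781)
[[-13.2 -59.6 -26.8]
 [ 49.6  54.6 -23.6]]
plate top: slope x,y [ 0.0018 -0.0006] z -23.32 499
((9.534648895263672, -2.0563812255859375), (116.00758361816406, 85.36991119384766), 89.75276947021484)
[[-32.8 -59.6 -24.8]
 [ 51.3  55.6 -21.9]]
```

```bash
python3 -m crank '0 0 0 0 0 0 0;0 0 0 0 0 0 0;0 0 0 0 0 0 0;0 0 0 0 0 0 0;0 0 0 0 0 0 0;0 0 0 0 0 0 0;0 0 0 0 0 0 0;0 0 0 0 0 0 0'
python3 - <<'E'
from h import *
where()
for n in("top","side"):
    f=grab_frame(n); print(n); X=inhand(f)
g=dict(np.load("side.npz"))
for uv,y in(((288.46,260.7),-47),((319.2,240),47)):
    A=rayp(g,np.array(uv),C+S[:,2]*.006,S[:,2]); print("side pin dev",(S.T@(A-C)*1e3-[-30,y,6]).round(2))
E
```

```text
clock: 6.3
position: [0.4458, -0.0568, 0.1462]
tool_rot: [3.14, 0.491, 1.943]
force: [0.1, -0.9, -1.7]
grip_width: 0.0115
finger_force: 59.3
TCP in seat mm [-4.9  0.6 77.5] tool rot err (tool axes deg) [0.09 0.11 0.03]
top
plate top: slope x,y [ 0.0081 -0.003 ] z -23.89 875
((12.279048919677734, -0.48024749755859375), (116.16888427734375, 71.25636291503906), 89.11681365966797)
[[-16.4 -57.8 -25.4]
 [ 47.5  56.8 -22.1]]
side
plate top: slope x,y [-0.0001  0.0016] z -22.74 489
((8.566947937011719, -1.2946205139160156), (116.50389862060547, 85.88331604003906), 89.92798614501953)
[[-32.6 -59.2 -24.1]
 [ 50.4  55.7 -21.3]]
side pin dev [ 3.95 -1.61  0.  ]
side pin dev [5.05 0.2  0.  ]
```

The two cameras agree: lateral error is below 1 mm and the cover has 47.5 mm to descend. Going down in stages.

```bash
python3 -m crank '0 0 0 0.008 0 0 0;0 0 0 0.008 0 0 0;0 0 0 0.008 0 0 0;0 0 0 0.006 0 0 0;0 0 0 0.003 0 0 0;0 0 0 0 0 0 0;0 0 0 0 0 0 0;0 0 0 0 0 0 0'
python3 -c "
from h import *
where()
for n in('top','side'): inhand(grab_frame(n))"
python3 -m crank '0 0 0 0.002 0 0 0;0 0 0 0.002 0 0 0;0 0 0 0.001 0 0 0;0 0 0 0.001 0 0 0;0 0 0 0 0 0 0;0 0 0 0 0 0 0;0 0 0 0 0 0 0;0 0 0 0 0 0 0'
python3 -c "
from h import *
where(); s=telemetry.observe(); print('F seat',S.T@s['force'],'M',S.T@s['moment'])"
```

```text
clock: 7.07
position: [0.4515, -0.0712, 0.1173]
tool_rot: [3.14, 0.491, 1.943]
force: [-0.2, 0.1, -1.3]
grip_width: 0.0119
finger_force: 59.4
TCP in seat mm [-4.8  0.8 44.8] tool rot err (tool axes deg) [0.1  0.11 0.02]
plate top: slope x,y [ 0.0066 -0.0021] z -23.95 799
((16.516738891601562, -0.8998031616210938), (63.70363998413086, 115.9195556640625), 0.5870602130889893)
[[-14.3 -58.1 -25.4]
 [ 47.7  56.7 -22.3]]
plate top: slope x,y [-0.0011 -0.0007] z -22.82 470
((7.358730316162109, -1.0309486389160156), (86.9713134765625, 116.90057373046875), 0.16405434906482697)
[[-34.  -58.8 -24.3]
 [ 50.7  55.8 -21.3]]
clock: 7.83
position: [0.4525, -0.0739, 0.1118]
tool_rot: [3.14, 0.491, 1.943]
force: [0.7, -0.4, -1.3]
grip_width: 0.0116
finger_force: 59.4
TCP in seat mm [-4.8  0.7 38.6] tool rot err (tool axes deg) [0.09 0.11 0.02]
F seat [-0.04393992  0.52190201 -1.46600583] M [-0.01629415  0.66636172  0.00123067]
```

```bash
python3 -m crank '0 0 0 0.001 0 0 0;0 0 0 0.001 0 0 0;0 0 0 0.001 0 0 0;0 0 0 0.001 0 0 0;0 0 0 0 0 0 0;0 0 0 0 0 0 0;0 0 0 0 0 0 0;0 0 0 0 0 0 0'
python3 -c "
from h import *
where(); s=telemetry.observe(); print('F seat',S.T@s['force'],'M',S.T@s['moment'])"
python3 -m crank '0 0 0 0.001 0 0 0;0 0 0 0.001 0 0 0;0 0 0 0.001 0 0 0;0 0 0 0.001 0 0 0;0 0 0 0 0 0 0;0 0 0 0 0 0 0;0 0 0 0 0 0 0;0 0 0 0 0 0 0'
python3 -c "
from h import *
where(); s=telemetry.observe(); print('F seat',S.T@s['force'],'M',S.T@s['moment'])
for n in('top','side'): inhand(grab_frame(n))"
```

```text
clock: 8.5
position: [0.4532, -0.0757, 0.1083]
tool_rot: [3.14, 0.491, 1.943]
force: [-0.1, -0.0, -1.0]
grip_width: 0.0115
finger_force: 59.4
TCP in seat mm [-4.8  0.7 34.5] tool rot err (tool axes deg) [0.09 0.11 0.02]
F seat [-0.52424832 -0.13720908 -0.87303724] M [0.06067559 0.65270827 0.02257864]
clock: 9.17
position: [0.4539, -0.0775, 0.1047]
tool_rot: [3.14, 0.491, 1.943]
force: [0.8, -0.3, -0.9]
grip_width: 0.0117
finger_force: 59.5
TCP in seat mm [-4.8  0.7 30.5] tool rot err (tool axes deg) [0.09 0.11 0.02]
F seat [ 0.04156318  0.66095808 -1.06536528] M [-0.00229245  0.63537979  0.0342472 ]
plate top: slope x,y [ 0.0007 -0.0021] z -24.34 765
((16.86311149597168, -1.6464462280273438), (82.68687438964844, 145.88644409179688), 0.15386876463890076)
[[-14.7 -74.5 -25.8]
 [ 54.   57.2 -22.8]]
plate top: slope x,y [-0.0005 -0.0008] z -22.76 419
((10.089164733886719, -10.638099670410156), (91.84994506835938, 132.50811767578125), 2.751270055770874)
[[-34.  -73.8 -24.2]
 [ 53.8  55.6 -21.3]]
```

Pins are in (about 0.5 mm left by estimate, no side load). I'll press gently to contact.

```bash
python3 -m crank '0 0 0 0.0005 0 0 0;0 0 0 0.0005 0 0 0;0 0 0 0.0005 0 0 0;0 0 0 0 0 0 0;0 0 0 0 0 0 0;0 0 0 0 0 0 0;0 0 0 0 0 0 0;0 0 0 0 0 0 0'
python3 -c "
from h import *
where(); s=telemetry.observe(); print('F seat',S.T@s['force'],'M',S.T@s['moment'])"
```

```text
clock: 9.93
position: [0.4541, -0.0777, 0.1043]
tool_rot: [3.139, 0.491, 1.943]
force: [-18.8, 23.0, 58.6]
grip_width: 0.0118
finger_force: 68.8
TCP in seat mm [-4.8  0.8 30. ] tool rot err (tool axes deg) [0.13 0.11 0.01]
F seat [ 2.53956235 -9.19961406 64.9697169 ] M [-2.14039091  0.30778407  0.06395066]
```

```bash
python3 -m crank '0 0 0 -0.0008 0 0 0;0 0 0 0 0 0 0;0.03 0 0 0 0 0 0;0.03 0 0 0 0 0 0;0.03 0 0 0 0 0 0;0.03 0 0 0 0 0 0;0.03 0 0 0 0 0 0;0.03 0 0 0 0 0 0'
python3 -m crank '0.03 0 0 -0.02 0 0 0;0.03 0 0 -0.03 0 0 0;0.03 0 0 -0.03 0 0 0;0.03 0 0 -0.02 0 0 0;0.03 0 0 0 0 0 0;0.03 0 0 0 0 0 0;0.03 0 0 0 0 0 0;0.03 0 0 0 0 0 0'
python3 - <<'E'
from h import *
where()
# cover face check + images
for n in("top","side"):
    f=grab_frame(n); np.savez(n+"3.npz",**f); Q=(cloud(f)-C)@S*1e3
    m=(abs(Q[...,0])<36)&(abs(abs(Q[...,1])-30)<20)&(abs(Q[...,2]-6)<8); X=Q[m]
    A=np.c_[X[:,:2],np.ones(len(X))];k=np.ones(len(X),bool)
    for _ in range(4): co=np.linalg.lstsq(A[k],X[k,2],rcond=None)[0];k=abs(A@co-X[:,2])<2
    print(n,"face slope",co[:2].round(4),"z",co[2].round(2),k.sum())
a=np.load("top3.npz")["pixels"];b=np.load("side3.npz")["pixels"]
cv2.imwrite("pics/l3.png",np.hstack([cv2.resize(a[200:320,360:460],(400,480)),cv2.resize(b[160:310,250:375],(400,480))])[...,::-1])
T=Ro.from_euler('z',90,degrees=True).as_matrix()  # tool x along +-seat y
plan(tgt(63,0,34+50),S@FL@Ro.from_euler('z',90,degrees=True).as_matrix())
E
```

```text
clock: 10.6
position: [0.454, -0.0779, 0.104]
tool_rot: [3.14, 0.491, 1.943]
force: [0.5, 0.6, -0.9]
grip_width: 0.0302
finger_force: 0.0
clock: 11.27
position: [0.4365, -0.0345, 0.1917]
tool_rot: [-3.141, 0.491, 1.943]
force: [-0.1, 0.6, 0.8]
grip_width: 0.03
finger_force: 0.0
TCP in seat mm [-4.900e+00  1.000e-01  1.291e+02] tool rot err (tool axes deg) [0.01 0.14 0.03]
top face slope [0.0012 0.0015] z 6.36 882
side face slope [0.0049 0.0024] z 7.5 255
turn [ 0.11  0.12 90.02] | 90.0 shift old [-67.7  -0.1  45.3] shift new [-0.1 67.8 45.1] dist 81.4
```

View pics/l3.png

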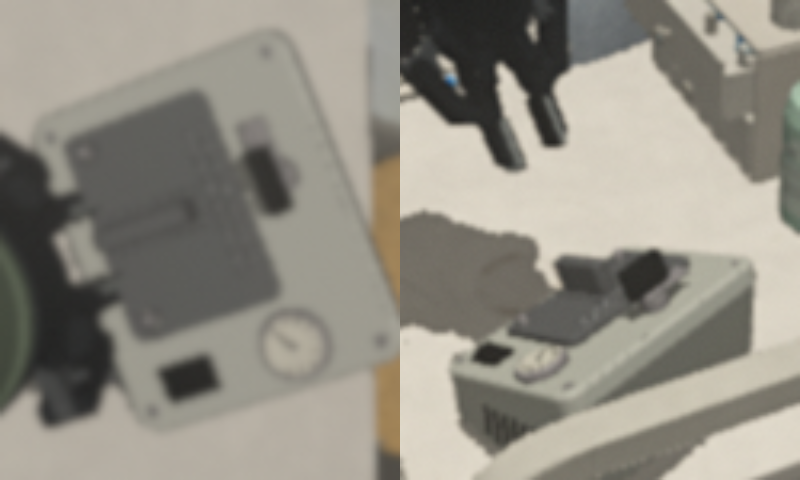

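The top view shows both pins through the cover's holes, and the cover sits square below the latch. The side view confirms it is flush: its face reads 6.2 mm above the slope in both cameras. Next is the latch.

```bash
python3 -m crank '0.03 0 0 0 0 0 6;0.03 0 0 0 0 0 6;0.03 0 0 0 0 0 6;0.03 0 0 0 0 0 6;0.03 0 0 0 0 0 6;0.03 0 0 0 0 0 6;0.03 0 0 0 0 0 6;0.03 0 0 0 0 0 6'
python3 -m crank '0.03 0 0 0 0 0 6;0.03 0 0 0 0 0 6;0.03 0 0 0 0 0 6;0.03 0 0 0 0 0 6;0.03 0 0 0 0 0 6;0.03 0 0 0 0 0 6;0.03 0 0 0 0 0 6;0.03 0 0 0 0 0 0'
python3 -m crank '0.03 0 0.02 0 0 0 0;0.03 0 0.02 0 0 0 0;0.03 0 0.02 0 0 0 0;0.03 0 0.008 0.01 0 0 0;0.03 0 0 0.015 0 0 0;0.03 0 0 0.01 0 0 0;0.03 0 0 0 0 0 0;0.03 0 0 0 0 0 0'
python3 -c "
from h import *
where(); plan(tgt(63.3,.3,34),S@FL@Ro.from_euler('z',90,degrees=True).as_matrix()); print(telemetry.observe()['qpos'].round(2))
for n in('top','side'): cv2.imwrite(f'pics/{n}4.png',grab_frame(n)['pixels'][...,::-1])
a=cv2.imread('pics/top4.png');b=cv2.imread('pics/side4.png')
cv2.imwrite('pics/l4.png',np.hstack([cv2.resize(a[200:320,360:460],(400,480)),cv2.resize(b[160:310,250:375],(400,480))]))"
```

```text
clock: 12.03
position: [0.4367, -0.0344, 0.192]
tool_rot: [2.761, 0.319, 1.038]
force: [-0.1, 0.5, -0.9]
grip_width: 0.03
finger_force: 0.0
clock: 12.7
position: [0.4366, -0.0344, 0.192]
tool_rot: [2.649, -0.003, 0.368]
force: [0.4, 0.3, 0.2]
grip_width: 0.0302
finger_force: 0.0
clock: 13.37
position: [0.4642, -0.1058, 0.1933]
tool_rot: [2.651, 0.001, 0.374]
force: [-0.1, 0.4, -0.1]
grip_width: 0.0298
finger_force: 0.0
TCP in seat mm [63.4  0.  94.6] tool rot err (tool axes deg) [  0.1    0.12 -89.87]
turn [0.14 0.01 0.13] | 0.2 shift old [ 0.3 -0.3 60.6] shift new [ 0.3 -0.1 60.6] dist 60.6
[-0.93  0.55  0.97  2.25  0.05  0.4  -1.31]
```

View pics/l4.png

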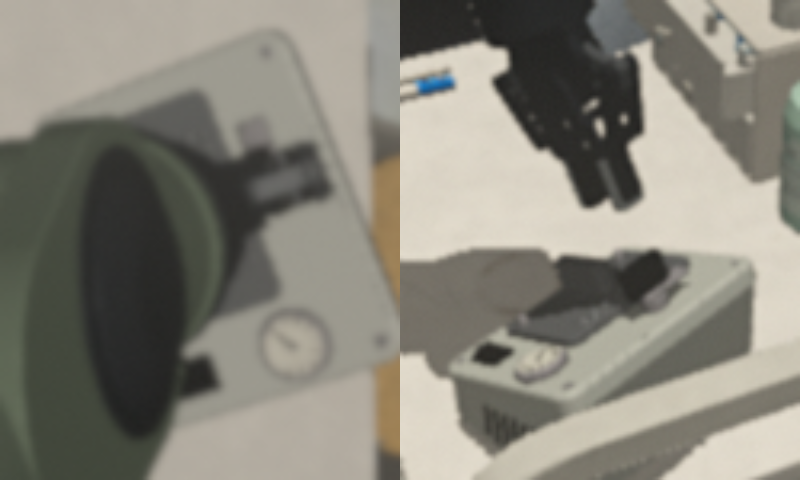

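The fingers straddle the space above the latch bar, so I'll go down and close loosely.

```bash
python3 -m crank '0.03 0 0 0.015 0 0 0;0.03 0 0 0.015 0 0 0;0.03 0 0 0.01 0 0 0;0.03 0 0 0.01 0 0 0;0.03 0 0 0.005 0 0 0;0.03 0 0 0.005 0 0 0;0.03 0 0 0 0 0 0;0.03 0 0 0 0 0 0'
python3 -m crank '0.014 0 0 0 0 0 0;0.014 0 0 0 0 0 0;0.014 0 0 0 0 0 0;0.014 0 0 0 0 0 0;0.014 0 0 0 0 0 0;0.014 0 0 0 0 0 0;0.014 0 0 0 0 0 0;0.014 0 0 0 0 0 0' 20
python3 -c "
from h import *
where(); print(telemetry.observe()['qpos'].round(2))"
```

```text
clock: 14.13
position: [0.475, -0.1313, 0.1408]
tool_rot: [2.651, -0.001, 0.373]
force: [0.0, 0.4, 1.2]
grip_width: 0.03
finger_force: 0.0
clock: 14.8
position: [0.475, -0.1315, 0.1406]
tool_rot: [2.651, -0.001, 0.373]
force: [0.1, -0.5, -0.1]
grip_width: 0.0142
finger_force: 0.0
TCP in seat mm [63.2  0.7 35. ] tool rot err (tool axes deg) [ 1.600e-01  2.000e-02 -8.997e+01]
[-0.76  0.65  0.83  2.26  0.01  0.25 -1.28]
```

```bash
python3 -m crank '0.014 0 0 0 0 0 -4;0.014 0 0 0 0 0 -4;0.014 0 0 0 0 0 -4;0.014 0 0 0 0 0 -4;0.014 0 0 0 0 0 -4;0.014 0 0 0 0 0 -4;0.014 0 0 0 0 0 0;0.014 0 0 0 0 0 0'
python3 -c "
from h import *
where(); s=telemetry.observe();print(s['qpos'].round(2),S.T@s['force'],S.T@s['moment'])"
```

```text
clock: 15.47
position: [0.4749, -0.1318, 0.1406]
tool_rot: [2.687, 0.191, 0.744]
force: [-0.5, -3.7, 2.0]
grip_width: 0.0142
finger_force: 1.4
TCP in seat mm [63.5  0.5 34.9] tool rot err (tool axes deg) [ 1.300e-01  6.000e-02 -6.613e+01]
[-0.72  0.62  0.77  2.26  0.2   0.26 -1.05] [ 3.80574172 -1.85245971  0.20419065] [-0.29825702 -0.27333482 -0.00866225]
```

Turning well with low forces; continuing.

```bash
python3 -m crank '0.014 0 0 0 0 0 -4;0.014 0 0 0 0 0 -4;0.014 0 0 0 0 0 -4;0.014 0 0 0 0 0 -4;0.014 0 0 0 0 0 -4;0.014 0 0 0 0 0 -4;0.014 0 0 0 0 0 -4;0.014 0 0 0 0 0 -4'
python3 -m crank '0.014 0 0 0 0 0 -4;0.014 0 0 0 0 0 -4;0.014 0 0 0 0 0 -4;0.014 0 0 0 0 0 -4;0.014 0 0 0 0 0 -4;0.014 0 0 0 0 0 -4;0.014 0 0 0 0 0 -4;0.014 0 0 0 0 0 0'
python3 -c "
from h import *
where(); s=telemetry.observe();print(s['qpos'].round(2),S.T@s['force'],S.T@s['moment'])"
```

```text
clock: 16.13
position: [0.4753, -0.1315, 0.1407]
tool_rot: [2.85, 0.401, 1.291]
force: [2.1, -2.9, 1.6]
grip_width: 0.0143
finger_force: 1.7
clock: 16.8
position: [0.4755, -0.1313, 0.1406]
tool_rot: [3.084, 0.487, 1.826]
force: [2.7, -1.3, 1.2]
grip_width: 0.014
finger_force: 1.3
TCP in seat mm [63.2  1.2 35. ] tool rot err (tool axes deg) [ 0.15  0.09 -5.91]
[-0.57  0.54  0.56  2.26  0.63  0.33 -0.42] [2.51408623 2.05326134 0.03713667] [ 0.44034347  0.03693179 -0.06759608]
```

```bash
python3 -m crank '0.014 0 -0.0007 0 0 0 -2;0.014 0 0 0 0 0 -2;0.014 0 0 0 0 0 -2;0.014 0 0 0 0 0 -2;0.014 0 0 0 0 0 -2;0.014 0 0 0 0 0 0;0.014 0 0 0 0 0 0;0.014 0 0 0 0 0 0'
python3 -c "
from h import *
where(); s=telemetry.observe();print(S.T@s['force'],S.T@s['moment'],s['finger_force'])"
```

```text
clock: 17.47
position: [0.4743, -0.1315, 0.1404]
tool_rot: [-3.106, 0.489, 2.022]
force: [3.2, 2.7, 1.3]
grip_width: 0.014
finger_force: 1.8
TCP in seat mm [63.   0.  34.9] tool rot err (tool axes deg) [0.09 0.1  3.99]
[-0.62707509  3.97011193  1.76889261] [0.80001547 0.76979586 0.00396709] 1.7589797062100843
```

```bash
python3 -m crank '0.014 0 0 0 0 0 3;0.014 0 0 0 0 0 0;0.009 0 0 0 0 0 0;0.009 0 0 0 0 0 0;0.009 0 0 0 0 0 0;0.009 0 0 0 0 0 0;0.009 0 0 0 0 0 0;0.009 0 0 0 0 0 0' 20
python3 -c "
from h import *
where(); s=telemetry.observe();print(S.T@s['force'],S.T@s['moment'],s['finger_force'])"
```

```text
clock: 18.13
position: [0.4751, -0.1311, 0.1405]
tool_rot: [-3.135, 0.49, 1.964]
force: [6.2, 1.8, -1.4]
grip_width: 0.0094
finger_force: 20.6
TCP in seat mm [63.   0.9 35.1] tool rot err (tool axes deg) [0.19 0.1  1.11]
[-0.15021082  6.4857804  -1.47374842] [ 1.52504658  0.76516749 -0.27652974] 20.648763477802277
```

The bar is squared at about 90°. Releasing and retreating.

```bash
python3 -m crank '0.03 0 0 0 0 0 0;0.03 0 0 0 0 0 0;0.03 0 0 0 0 0 0;0.03 0 0 0 0 0 0;0.03 0 0 -0.01 0 0 0;0.03 0 0 -0.02 0 0 0;0.03 0 0 -0.03 0 0 0;0.03 0 0 -0.03 0 0 0'
python3 -m crank '0.03 0.02 0 -0.03 0 0 0;0.03 0.03 0 -0.02 0 0 0;0.03 0.03 0 0 0 0 0;0.03 0.03 0 0 0 0 0;0.03 0.03 0 0 0 0 0;0.03 0 0 0 0 0 0;0.03 0 0 0 0 0 0;0.03 0 0 0 0 0 0'
python3 - <<'E'
from h import *
for n in("top","side"):
    f=grab_frame(n); np.savez(n+"5.npz",**f); Q=(cloud(f)-C)@S*1e3
    m=(abs(Q[...,0])<36)&(abs(abs(Q[...,1])-30)<20)&(abs(Q[...,2]-6)<8); X=Q[m]
    A=np.c_[X[:,:2],np.ones(len(X))];k=np.ones(len(X),bool)
    for _ in range(4): co=np.linalg.lstsq(A[k],X[k,2],rcond=None)[0];k=abs(A@co-X[:,2])<2
    m=(abs(Q[...,0]-63)<30)&(abs(Q[...,1])<35)&(Q[...,2]>30)&(Q[...,2]<45)
    print(n,"face slope",co[:2].round(4),"z",co[2].round(2),k.sum(),"bar",cv2.minAreaRect(Q[m][:,:2].astype(np.float32)))
a=np.load("top5.npz")["pixels"];b=np.load("side5.npz")["pixels"]
cv2.imwrite("pics/l5.png",np.hstack([cv2.resize(a[200:320,360:460],(400,480)),cv2.resize(b[160:310,250:375],(400,480))])[...,::-1])
E
```

```text
clock: 18.8
position: [0.4577, -0.0923, 0.2205]
tool_rot: [-3.131, 0.491, 1.963]
force: [0.0, -0.8, -0.3]
grip_width: 0.0301
finger_force: 0.0
clock: 19.47
position: [0.403, 0.0433, 0.1982]
tool_rot: [-3.133, 0.491, 1.963]
force: [-0.8, -0.3, 0.2]
grip_width: 0.0298
finger_force: 0.0
top face slope [0.0039 0.0018] z 6.44 902 bar ((64.62908935546875, 0.6154532432556152), (35.05120849609375, 9.896062850952148), 0.11645328253507614)
side face slope [0.0046 0.0019] z 7.43 249 bar ((67.0142822265625, -1.249359130859375), (34.95567321777344, 9.369704246520996), 3.143134355545044)
```

View pics/l5.png

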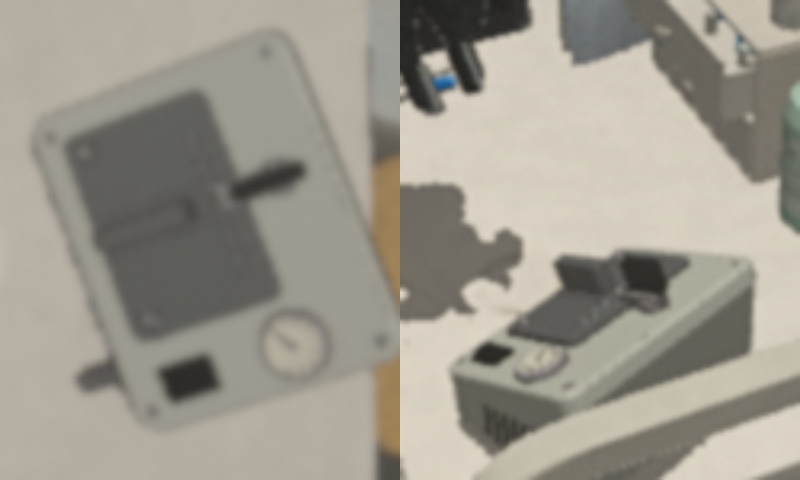

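The cover is still flush. The latch bar lies along the slope (within about 1° in the top view, 3° in the side view), its tongue is over the cover's upper edge, and the gripper is clear.

```bash
python3 -c "
from workcell import bot
print(bot.job_done())"
```

```text
the job is handed in; nothing more can be done
None
```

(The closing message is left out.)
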